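# Uncover the violet staining jar

### The job

Lift the lid off the violet staining jar by its knob and set it down gently, without dropping it, on the square green mat: knob up and wholly on the mat. Leave the violet jar standing where it is, and leave the pink jar covered as it is.

Things in the scene. Friction and masses are not known exactly. Their poses are not given: they have to be found in the camera images.
- violet_knob (a point): Grip point on the violet lid's knob, 36 mm above the lid's underside, z up. Knob: upright round post 26 mm across, 36 mm tall, amid the plate; the point is on its axis, 24 mm above the plate, 12 mm below the knob's top. Plate: disc 94 mm across, 6 mm thick; under it a skirt 72 mm across, 6 mm deep, sits loosely in the jar's mouth. 95 mm above the table at the start. Loose, 100 to 210 g.
- violet_jar: Violet round staining jar, 88 mm across, 65 mm tall, wall 4 mm, about 500 g, loose on the table. Origin: centre of its underside; z up.
- pink_knob (a point): The same point on the lid of the pink jar, a bystander of the same shape and size as the violet one. z up.
- mat: Flat green mat, 160 mm square, 4 mm thick, fixed. Origin: centre of its underside, on the table; x, y along its edges, z up. With the lid on it the violet knob point is 40 mm above the table. Jars and mat change places between starts, centres at least 170 mm apart; 80 mm round them is free of other things, which are under 210 mm tall within 0.8 m of the base.
Mind the look-alikes: they are no part of the job. What is shaped like the violet_jar but yellow is not meant.

How it is judged:
By the outcome, as a careful person would: the job done as asked, in the order asked, and still so for the second after the job is handed in, with the robot touching nothing.
It also fails if it takes over 40 s, if anything falls off the work surface, if the arm or the gripper's body presses on something with over 40 N, if the wrist force passes 120 N, or if a joint passes its speed limit or range.

### The arm

A 6-joint arm with a two-finger parallel gripper is mounted at the origin on the work surface. World frame = base frame: x ahead of the robot, y to its left, z up, the work surface at z = 0. Lengths are in m, angles in rad, forces in N, time in s.
With the tool pointing down it reaches from about 0.4 to 0.825 m from the base axis. Payload 7 kg.
Tool frame: the origin (TCP) lies on the mounting face of the last link; the fingertips stand 178 mm ahead of it and the grasp point (between the pads) lies arm.grip_depth ahead of it (arm.grip_depth is the distance from the TCP to the grasp point, in m); z points along the fingers, y is the direction in which the jaws open and shut (so a half turn about z gives the same grasp; the last joint's range is limited). The gripper opens to 88 mm and grips with 3 to 60 N. Pads are 19 mm wide; open, the fingers measure 130 mm over their backs; the gripper's body (78 mm by 193 mm) begins 47 mm behind the grasp point.
Start: joints at [-1.021, 0.359, 0.012, 0, -1.224, -0.288], TCP at [0.175, -0.652, 0.405] pointing down, gripper open.
Joint ranges: [-3.07, 3.07], [-1.43, 2.12], [-1.02, 1.25], [-3.03, 1.67], [-3.05, -0], [-3.03, 3.03]. Speed limits (rad/s): [2.39, 2.39, 3.01, 3.14, 3.14, 3.14].

### API

Orientations are given as [roll, pitch, yaw] about the fixed x, y, z axes, in that order (R = Rz(yaw) Ry(pitch) Rx(roll)).
In Python, from station import arm gives the robot as it stands.
- The arm moves only by the tool carry_out, never from a script. Its argument "targets" is a list that holds one entry, the list of rows, each a list of 7 numbers: the turn, a rotation vector about the tool's x, y, z in units of 8 degrees (1.0 is 8 degrees), then the shift along the tool's x, y, z in units of 2.5 cm (1.0 is 2.5 cm), then the opening, from -1 (shut) to 1 (fully open). A call has 1 to 20 rows; each row shifts and turns the commanded pose from where the row before left it, along the tool's axes as they then stand; what a row does not reach is not made up. A row lasts 1/8 s, in which the tool goes at most 62.5 mm and 10.7 degrees, less where a joint would pass 70% of its speed; a pose out of reach is approached as far as the arm can. A call with a number of a shift or a turn outside -1 to 1 is refused whole. A call with a gripper value outside its range is refused whole. The fingers move at their own pace and stop on an object; "squeeze" is the grip in N (left out, the last holds). Time passes only in rows, so rows that do not move let the fingers close. It gives the time, the measured TCP pose, the force and the opening at its end, in the units of the state.
- arm.get_state(): the state, without advancing time (a new reading comes with each control period).
- arm.grab_frame(name): name is "scene" or "top" or "wrist"; returns (picture, depth): 480x640x3 uint8, red, green, blue; 480x640 float32, m along the optical axis (not along the pixel's ray), 0 where there is no reading.
- arm.camera_model(name): a dict with "camera_matrix" (3x3 intrinsics, pixels), "world_from_camera" (4x4, takes a point from camera to world coordinates). Camera axes: x right, y down, z forward; pixel columns grow to the right and rows downward; lengths in m; the calibration is good to about 2 mm. A picture is of the moment at which its call begins: read the wrist's pose just before it. camera_model takes no time and is no camera call; for the wrist camera it gives the pose at the moment of the call.
- arm.job_done(): hands the job in, once; it reports no verdict.
Trained networks look in the newest picture that a camera, given by its name, has taken for a name from the list of things; names that differ only in an ending like _2 or _b are one class to them, and where a whole thing is asked for, a point or a joint stands for the part that bears it (a point fixed in the world has none). Each returns a list of dicts, best first, with "conf" (0 to 1); they miss things now and then, are a little off and sometimes report something else, mostly with a low value. They report only what shows in the picture. A call takes as long as a camera call. They do not tell look-alikes from the thing itself.
- arm.spot_in(camera, query): "point" ([row, column] in pixels, amid what is visible of it).
- arm.landmark_of(camera, query): "point" ([row, column] in pixels: a listed point, or the origin of a listed thing).
The state is a dict: "t": time; "q": joint angles; "qd": joint speeds; "joint_efforts": joint torques, N m; "eef_pos": TCP position; "ee_rot": TCP orientation; "force": force on the tool from outside, world axes, zero at the start; "moment": the same for the moment, N m; "width": finger opening in m.
Only numpy, scipy, OpenCV 4.12 (cv2) and the standard library are available. Lean on these libraries where they do the work, as an engineer would, in place of code of your own. Each camera call takes 0.05 s, during which the arm holds its last target.

## Working session

There is one attempt and no reset: what is moved stays moved. The work goes in short steps, Python scripts to look and compute and a tool call to move; the robot and the scene stay as the last step left them, time stands still between calls to the robot, and variables do not carry over. Pictures are saved under pics/ and viewed, and the job is handed in when it is done.

Besides the shell and the picture viewer there is one more tool, called after ">>>" as name(argument=value, ...) on one line, values as JSON. carry_out: Moves the arm, as the interface text tells. Its arguments: {"type":"object","properties":{"targets":{"type":"array"},"squeeze":{"type":"number"}},"required":["targets"]}

```bash
ls; mkdir -p pics; cat > h.py <<'E'
import numpy as np, cv2
from station import arm
def snap(cam,name):
    M=arm.camera_model(cam); p,d=arm.grab_frame(cam)
    cv2.imwrite('pics/'+name,p[:,:,::-1]); return p,d,M
def world(M,d,r,c,z=None):
    K=np.array(M['camera_matrix']);T=np.array(M['world_from_camera'])
    ray=np.linalg.inv(K)@[c,r,1]
    if z is None: return T[:3,:3]@(ray*d[int(round(r)),int(round(c))])+T[:3,3]
    w=T[:3,:3]@ray; return T[:3,3]+w*(z-T[2,3])/w[2]
E
python3 - <<'E'
from h import *
np.set_printoptions(precision=4,suppress=True)
s=arm.get_state();print(s['t'],s['eef_pos'],s['ee_rot'],s['width'],arm.grip_depth,s['force'])
for cam in ['top','scene']:
    p,d,M=snap(cam,cam+'0.png')
    for q in ['violet_knob','pink_knob','violet_jar','mat']:
        for x in arm.landmark_of(cam,q)[:3]:
            r,c=x['point']; print(cam,q,x['conf'],r,c,world(M,d,r,c))
E
```

```text
pics
0.0 [ 0.1746 -0.6518  0.4037] [ 3.1399 -0.0002 -2.8799] 0.08752392792007417 0.1593 [-0.0759  0.7146  0.0753]
top violet_knob 0.74 285.3 335.0 [ 0.4973 -0.0331  0.106 ]
top pink_knob 0.93 287.7 487.6 [ 0.4979 -0.2919  0.1094]
top pink_knob 0.15 281.9 335.6 [ 0.5027 -0.0339  0.1094]
top violet_jar 0.91 210.9 340.5 [ 0.6562 -0.0448  0.0044]
top mat 0.56 275.2 197.4 [0.5242 0.2265 0.0028]
scene violet_knob 0.9 221.9 358.1 [ 0.5069 -0.0189  0.0983]
scene pink_knob 0.92 142.1 286.1 [ 0.4959 -0.2849  0.1083]
scene violet_jar 0.9 260.2 348.9 [0.5357 0.0021 0.0411]
scene violet_jar 0.57 282.2 269.5 [ 0.6797 -0.0136  0.0471]
scene mat 0.68 364.7 436.7 [0.5276 0.2308 0.0057]
```

View pics/top0.png

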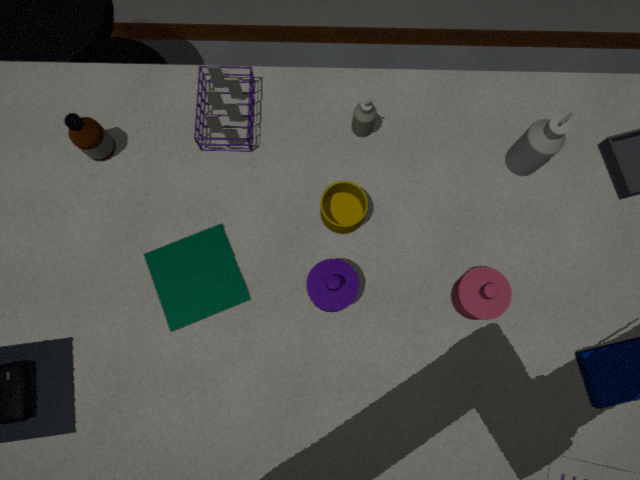

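View pics/scene0.png

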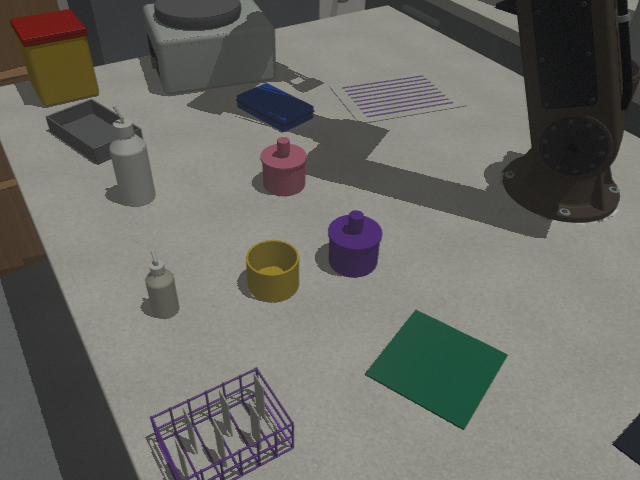

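The top view shows the violet covered jar at about row 285, col 333, with its knob at 282, 335. The open yellow jar is at 206, 344, the pink jar at 293, 485 and the green mat at 278, 197. Next I'll measure them from colour and depth.

```bash
cat > m.py <<'E'
from h import *
np.set_printoptions(precision=4,suppress=True)
def cloud(p,d,M,mask):
    K=np.array(M['camera_matrix']);T=np.array(M['world_from_camera'])
    r,c=np.nonzero(mask&(d>0)); z=d[r,c]
    P=np.c_[(c-K[0,2])/K[0,0]*z,(r-K[1,2])/K[1,1]*z,z]
    return P@T[:3,:3].T+T[:3,3]
def hsv(p): return cv2.cvtColor(p,cv2.COLOR_RGB2HSV)
def violet(p):
    h=hsv(p); return (h[...,0]>125)&(h[...,0]<145)&(h[...,1]>120)
def green(p):
    h=hsv(p); return (h[...,0]>65)&(h[...,0]<90)&(h[...,1]>120)
E
python3 - <<'E'
from m import *
for cam in ['top','scene']:
    p,d,M=snap(cam,cam+'1.png')
    V=cloud(p,d,M,violet(p)); V=V[(np.hypot(V[:,0]-.5,V[:,1]+.03)<.09)]
    for lo,hi in [(.07,.09),(.098,.12)]:
        Q=V[(V[:,2]>lo)&(V[:,2]<hi)]
        print(cam,lo,len(Q),np.median(Q,0),Q.min(0),Q.max(0),cv2.minEnclosingCircle(Q[:,:2].astype(np.float32)))
    G=green(p).astype(np.uint8); n,l,st,ce=cv2.connectedComponentsWithStats(G); k=1+st[1:,4].argmax()
    cs,_=cv2.findContours((l==k).astype(np.uint8),0,1); a=cv2.approxPolyDP(cs[0],8,True)[:,0]
    W=np.array([world(M,d,r,c,.004) for c,r in a]);print(W,W.mean(0))
    if len(W)==4:
        e=np.roll(W,-1,0)-W;print(np.linalg.norm(e,axis=1),np.degrees(np.arctan2(e[:,1],e[:,0])))
E
```

```text
top 0.07 1621 [ 0.5012 -0.029   0.072 ] [ 0.4577 -0.0748  0.07  ] [0.5491 0.0157 0.0886] ((0.5032118558883667, -0.029568837955594063), 0.04654452204704285)
top 0.098 181 [ 0.5026 -0.0296  0.1073] [ 0.4907 -0.0416  0.1013] [ 0.5151 -0.0176  0.1112] ((0.5034658908843994, -0.02987482212483883), 0.012968191877007484)
[[0.6252 0.1871 0.004 ]
 [0.563  0.3313 0.004 ]
 [0.4202 0.2684 0.004 ]
 [0.4807 0.1259 0.004 ]] [0.5223 0.2282 0.004 ]
[0.157  0.156  0.1549 0.1569] [ 113.341  -156.2371  -66.986    22.9741]
scene 0.07 812 [ 0.5122 -0.018   0.0712] [ 0.4605 -0.0727  0.07  ] [0.5519 0.0188 0.0898] ((0.5057561993598938, -0.02741195447742939), 0.04659467190504074)
scene 0.098 114 [ 0.5053 -0.0261  0.1066] [ 0.4953 -0.0404  0.0983] [ 0.5173 -0.0153  0.1094] ((0.5051552653312683, -0.027845628559589386), 0.012703131884336472)
[[0.4834 0.1259 0.004 ]
 [0.6272 0.1881 0.004 ]
 [0.5655 0.332  0.004 ]
 [0.4212 0.2686 0.004 ]] [0.5243 0.2286 0.004 ]
[0.1567 0.1566 0.1576 0.1556] [  23.3728  113.2048 -156.2872  -66.4464]
```

>>> carry_out(targets=[[[0, 0, 0, -0.4, 0.4, 0, 1], [0, 0, 0, -0.9, 0.95, 0, 1], [0, 0, 0, -0.9, 1, 0, 1], [0, 0, 0, -0.9, 1, 0, 1], [0, 0, 0, -0.9, 1, 0, 1], [0, 0, 0, -0.9, 1, 0, 1], [0, 0, 0, -0.9, 1, 0, 1], [0, 0, 0, -0.9, 1, 0, 1], [0, 0, 0, -0.9, 1, 0, 1], [0, 0, 0, -0.9, 1, 0, 1], [0, 0, 0, -0.9, 1, 0, 1], [0, 0, 0, -0.9, 1, 0, 1], [0, 0, 0, -0.9, 1, 0, 1], [0, 0, 0, -0.9, 1, 0, 1], [0, 0, 0, -0.9, 1, 0, 1], [0, 0, 0, -0.9, 1, 0, 1], [0, 0, 0, -0.9, 1, 0, 1], [0, 0, 0, -0.9, 0.9, 0, 1], [0, 0, 0, -0.7, 0.7, 0, 1], [0, 0, 0, -0.4, 0.4, 0, 1]]])

```text
t: 3.1
eef_pos: [0.4617, -0.0989, 0.4048]
ee_rot: [3.142, 0.0, -2.878]
force: [-0.7, -0.2, -0.3]
width: 0.0875
```

```bash
cat > go.py <<'E'
from m import *
from scipy.spatial.transform import Rotation as R
def delta(target):
    s=arm.get_state(); Rm=R.from_euler('xyz',s['ee_rot']).as_matrix()
    g=s['eef_pos']+Rm[:,2]*arm.grip_depth
    print('t',s['t'],'tcp',s['eef_pos'],s['ee_rot'],'grasp',g,'w',s['width'],'F',s['force'])
    print('units to target',Rm.T@(np.array(target)-g)/.025)
E
python3 - <<'E'
from go import *
p,d,M=snap('wrist','w1.png')
print(arm.landmark_of('wrist','violet_knob'))
V=cloud(p,d,M,violet(p));
for lo,hi in [(.06,.09),(.1,.12)]:
        Q=V[(V[:,2]>lo)&(V[:,2]<hi)]
        if len(Q):print(lo,len(Q),np.median(Q,0),cv2.minEnclosingCircle(Q[:,:2].astype(np.float32)))
delta([.504,-.029,.096])
E
```

```text
[{'point': [296.6, 382.8], 'conf': 0.63}]
0.06 5762 [ 0.496  -0.0376  0.0703] ((0.5052379369735718, -0.03047923557460308), 0.0469176210463047)
0.1 678 [ 0.504  -0.0313  0.1061] ((0.5049872398376465, -0.030374491587281227), 0.012959510087966919)
t 3.2 tcp [ 0.4619 -0.0992  0.4047] [ 3.1416  0.0002 -2.8783] grasp [ 0.4619 -0.0992  0.2454] w 0.08756642886924464 F [-0.3184 -0.1776 -0.1143]
units to target [-2.3554  2.2727  5.9756]
```

View pics/w1.png

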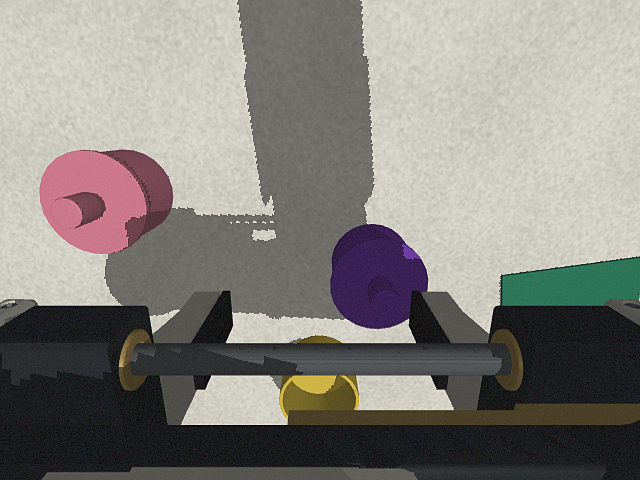

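The wrist view shows the violet lid (knob at about 297, 383), the pink jar at upper left, the mat at right and the yellow jar below. All three cameras agree on the knob at about (0.5045, -0.0295). I'll move over it and part of the way down.

>>> carry_out(targets=[[[0, 0, 0, -0.56, 0.55, 0, 1], [0, 0, 0, -0.8, 0.8, 0, 1], [0, 0, 0, -0.7, 0.6, 0, 1], [0, 0, 0, -0.3, 0.3, 0.4, 1], [0, 0, 0, 0, 0, 0.8, 1], [0, 0, 0, 0, 0, 0.9, 1], [0, 0, 0, 0, 0, 0.9, 1], [0, 0, 0, 0, 0, 0.6, 1], [0, 0, 0, 0, 0, 0.3, 1], [0, 0, 0, 0, 0, 0, 1], [0, 0, 0, 0, 0, 0, 1]]])

```text
t: 4.58
eef_pos: [0.5044, -0.0305, 0.3078]
ee_rot: [-3.141, 0.001, -2.88]
force: [-1.1, -1.2, -0.2]
width: 0.0875
```

```bash
python3 - <<'E'
from go import *
p,d,M=snap('wrist','w2.png')
V=cloud(p,d,M,violet(p));
for lo,hi in [(.06,.09),(.1,.12)]:
        Q=V[(V[:,2]>lo)&(V[:,2]<hi)]
        if len(Q):print(lo,len(Q),np.median(Q,0),cv2.minEnclosingCircle(Q[:,:2].astype(np.float32)))
delta([.5045,-.0295,.096])
E
```

```text
0.06 13327 [ 0.4969 -0.0337  0.0703] ((0.5053382515907288, -0.030350834131240845), 0.0469229593873024)
0.1 1631 [ 0.5038 -0.0307  0.1062] ((0.5052523016929626, -0.030096309259533882), 0.013197043910622597)
t 4.625 tcp [ 0.5043 -0.0305  0.3079] [-3.1415  0.0014 -2.8797] grasp [ 0.5046 -0.0305  0.1486] w 0.08774609378398221 F [ 0.3946 -0.6032  0.0561]
units to target [-0.0049  0.0377  2.1039]
```

View pics/w2.png

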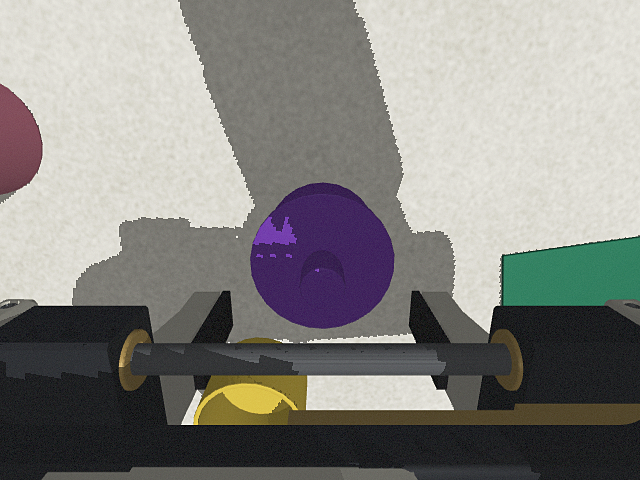

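The violet lid is centred between the fingers, with its knob at about 268, 323. I'll go down and close.

>>> carry_out(targets=[[[0, 0, 0, 0, 0.02, 0.4, 1], [0, 0, 0, 0, 0.02, 0.6, 1], [0, 0, 0, 0, 0, 0.5, 1], [0, 0, 0, 0, 0, 0.35, 1], [0, 0, 0, 0, 0, 0.22, 1], [0, 0, 0, 0, 0, 0, 1], [0, 0, 0, 0, 0, 0, 0.0], [0, 0, 0, 0, 0, 0, -0.3], [0, 0, 0, 0, 0, 0, -0.6], [0, 0, 0, 0, 0, 0, -1], [0, 0, 0, 0, 0, 0, -1], [0, 0, 0, 0, 0, 0, -1], [0, 0, 0, 0, 0, 0, -1], [0, 0, 0, 0, 0, 0, -1], [0, 0, 0, 0, 0, 0, -1]]], squeeze=25)

```text
t: 6.5
eef_pos: [0.5038, -0.0296, 0.2554]
ee_rot: [-3.142, -0.0, -2.88]
force: [0.1, -0.2, -0.3]
width: 0.0252
```

```bash
python3 - <<'E'
from go import *
delta([.5045,-.0295,.096])
E
```

```text
t 6.5 tcp [ 0.5038 -0.0296  0.2554] [-3.1416 -0.     -2.8797] grasp [ 0.5038 -0.0296  0.0961] w 0.025167259478958613 F [ 0.1418 -0.2455 -0.2867]
units to target [-0.0278 -0.0043  0.0044]
```

Gripped: the opening is 25 mm on the 26 mm knob. I'll lift straight up, gently at first.

>>> carry_out(targets=[[[0, 0, 0, 0, 0, -0.1, -1], [0, 0, 0, 0, 0, -0.2, -1], [0, 0, 0, 0, 0, -0.3, -1], [0, 0, 0, 0, 0, -0.5, -1], [0, 0, 0, 0, 0, -0.6, -1], [0, 0, 0, 0, 0, -0.6, -1], [0, 0, 0, 0, 0, -0.6, -1], [0, 0, 0, 0, 0, -0.4, -1], [0, 0, 0, 0, 0, -0.2, -1], [0, 0, 0, 0, 0, 0, -1], [0, 0, 0, 0, 0, 0, -1]]])

```text
t: 7.88
eef_pos: [0.5036, -0.0296, 0.3424]
ee_rot: [3.141, -0.001, -2.88]
force: [-1.3, 0.4, -1.1]
width: 0.0255
```

```bash
python3 - <<'E'
from go import *
p,d,M=snap('wrist','w3.png')
V=cloud(p,d,M,violet(p)); V=V[np.hypot(V[:,0]-.504,V[:,1]+.03)<.08]
Q=V[(V[:,2]>.12)&(V[:,2]<.175)];print(len(Q),np.median(Q,0),cv2.minEnclosingCircle(Q[:,:2].astype(np.float32)))
A=np.c_[Q[:,:2],np.ones(len(Q))];
p,d,M=snap('scene','s3.png')
delta([.523,.228,.145])
E
```

```text
12499 [ 0.4834 -0.0367  0.1573] ((0.5046145915985107, -0.030195407569408417), 0.04684386029839516)
t 7.975 tcp [ 0.5037 -0.0296  0.3424] [ 3.1416 -0.001  -2.8799] grasp [ 0.5035 -0.0297  0.1831] w 0.025237148746419923 F [-0.335  -0.1147 -1.3932]
units to target [-3.4205  9.7537  1.5203]
```

View pics/w3.png

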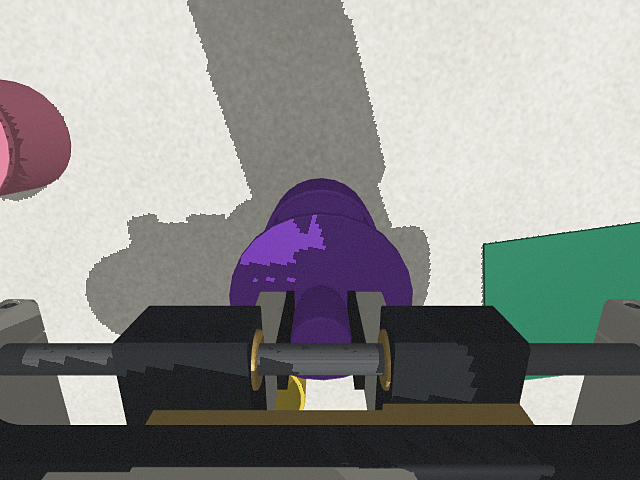

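View pics/s3.png

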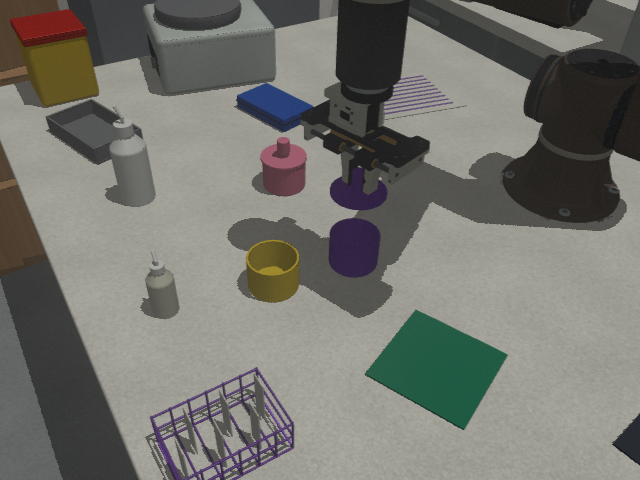

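The lid hangs level in the fingers (wrist view, about 290, 320). In the scene view the violet jar still stands at 248, 354 and the mat is free at 368, 437. I'll carry the lid over the mat.

>>> carry_out(targets=[[[0, 0, 0, -0.1, 0.25, 0, -1], [0, 0, 0, -0.2, 0.5, 0, -1], [0, 0, 0, -0.25, 0.75, 0, -1], [0, 0, 0, -0.3, 0.9, 0, -1], [0, 0, 0, -0.35, 0.95, 0, -1], [0, 0, 0, -0.35, 1, 0, -1], [0, 0, 0, -0.35, 1, 0, -1], [0, 0, 0, -0.35, 1, 0, -1], [0, 0, 0, -0.35, 0.95, 0, -1], [0, 0, 0, -0.3, 0.85, 0, -1], [0, 0, 0, -0.25, 0.7, 0, -1], [0, 0, 0, -0.15, 0.5, 0, -1], [0, 0, 0, -0.1, 0.3, 0, -1], [0, 0, 0, -0.02, 0.1, 0.2, -1], [0, 0, 0, 0, 0, 0.4, -1], [0, 0, 0, 0, 0, 0.6, -1], [0, 0, 0, 0, 0, 0.6, -1], [0, 0, 0, 0, 0, 0.5, -1], [0, 0, 0, 0, 0, 0.2, -1], [0, 0, 0, 0, 0, 0, -1]]])

```text
t: 10.48
eef_pos: [0.5233, 0.2279, 0.28]
ee_rot: [-3.141, -0.001, -2.88]
force: [0.3, 0.0, -1.8]
width: 0.0251
```

```bash
python3 - <<'E'
from go import *
p,d,M=snap('wrist','w4.png')
V=cloud(p,d,M,violet(p)); V=V[np.hypot(V[:,0]-.523,V[:,1]-.228)<.08]
Q=V[V[:,2]<.14];print(len(Q),np.median(Q,0),cv2.minEnclosingCircle(Q[:,:2].astype(np.float32)))
p,d,M=snap('scene','s4.png')
delta([.523,.228,.042])
E
```

```text
14796 [0.5068 0.2225 0.0951] ((0.5248916745185852, 0.22735348343849182), 0.04721425101161003)
t 10.575 tcp [0.5235 0.2281 0.2808] [ 3.1414  0.0007 -2.8797] grasp [0.5236 0.2282 0.1215] w 0.02543310692383267 F [-0.9974  0.2106 -1.2825]
units to target [ 0.0271 -0.001   3.1798]
```

View pics/s4.png

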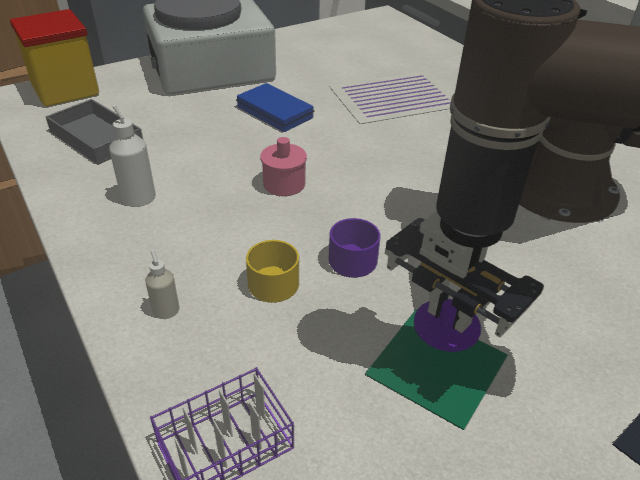

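The scene view shows the lid above the mat at 325, 447, with the violet jar open and unmoved at 248, 354. There are about 79 mm left to go down; I'll do 72 mm and measure again.

>>> carry_out(targets=[[[0, 0, 0, 0, 0, 0.3, -1], [0, 0, 0, 0, 0, 0.5, -1], [0, 0, 0, 0, 0, 0.5, -1], [0, 0, 0, 0, 0, 0.5, -1], [0, 0, 0, 0, 0, 0.4, -1], [0, 0, 0, 0, 0, 0.3, -1], [0, 0, 0, 0, 0, 0.2, -1], [0, 0, 0, 0, 0, 0.1, -1], [0, 0, 0, 0, 0, 0.08, -1], [0, 0, 0, 0, 0, 0, -1], [0, 0, 0, 0, 0, 0, -1]]])

```text
t: 11.95
eef_pos: [0.5234, 0.228, 0.2086]
ee_rot: [3.141, 0.0, -2.88]
force: [0.1, -0.3, -0.9]
width: 0.0258
```

```bash
python3 - <<'E'
from go import *
p,d,M=snap('wrist','w5.png')
V=cloud(p,d,M,violet(p)); V=V[np.hypot(V[:,0]-.523,V[:,1]-.228)<.08]
Q=V[V[:,2]<.05];print(len(Q),np.median(Q,0),cv2.minEnclosingCircle(Q[:,:2].astype(np.float32)))
G=cloud(p,d,M,green(p));print(np.median(G,0))
delta([.523,.228,.042])
E
```

```text
12999 [0.5042 0.2214 0.0236] ((0.5249805450439453, 0.2275872677564621), 0.04708155244588852)
[0.4795 0.2182 0.0034]
t 12.0 tcp [0.5233 0.228  0.2086] [ 3.1414  0.0003 -2.8798] grasp [0.5234 0.2281 0.0493] w 0.025409367969024613 F [-0.9691 -0.1583 -1.2154]
units to target [0.0154 0.0018 0.2927]
```

View pics/w5.png

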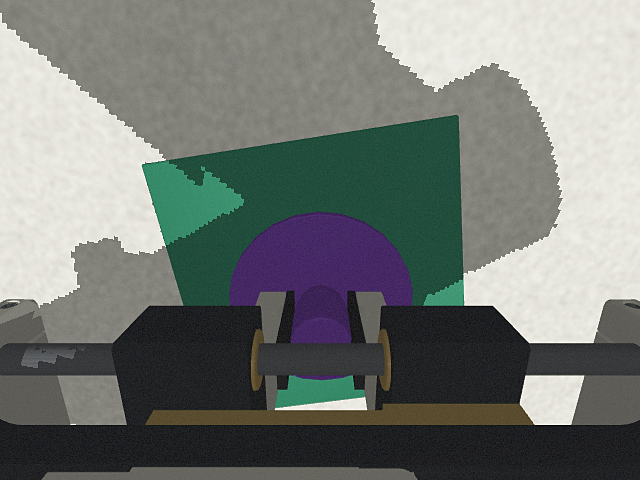

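The lid is centred over the mat (wrist view, about 290, 320), with 7 to 8 mm left. I'll finish in small steps.

>>> carry_out(targets=[[[0, 0, 0, 0, 0, 0.08, -1], [0, 0, 0, 0, 0, 0.08, -1], [0, 0, 0, 0, 0, 0.06, -1], [0, 0, 0, 0, 0, 0.04, -1], [0, 0, 0, 0, 0, 0.02, -1], [0, 0, 0, 0, 0, 0, -1], [0, 0, 0, 0, 0, 0, -1]]])

```text
t: 12.88
eef_pos: [0.5233, 0.228, 0.2015]
ee_rot: [3.142, 0.0, -2.88]
force: [-0.4, 0.0, -2.3]
width: 0.0252
```

>>> carry_out(targets=[[[0, 0, 0, 0, 0, 0.02, -1], [0, 0, 0, 0, 0, 0, -1]]])

```text
t: 13.12
eef_pos: [0.5233, 0.228, 0.2009]
ee_rot: [-3.142, 0.0, -2.88]
force: [-0.7, -0.7, -0.9]
width: 0.0252
```

```bash
python3 - <<'E'
from go import *
p,d,M=snap('wrist','w6.png')
V=cloud(p,d,M,violet(p)); V=V[np.hypot(V[:,0]-.523,V[:,1]-.228)<.08]
Q=V[V[:,2]<.03];print(len(Q),np.median(Q,0))
delta([.523,.228,.041])
E
```

```text
12351 [0.503  0.2208 0.0158]
t 13.175 tcp [0.5233 0.228  0.2009] [ 3.1416 -0.     -2.8798] grasp [0.5233 0.228  0.0416] w 0.025425826025644686 F [ 0.2256  0.4133 -0.8888]
units to target [0.0114 0.0034 0.0238]
```

>>> carry_out(targets=[[[0, 0, 0, 0, 0, 0.015, -1], [0, 0, 0, 0, 0, 0, -1], [0, 0, 0, 0, 0, 0, -1]]])

```text
t: 13.55
eef_pos: [0.5233, 0.228, 0.2005]
ee_rot: [3.142, -0.0, -2.88]
force: [-0.7, 0.2, -1.4]
width: 0.0258
```

>>> carry_out(targets=[[[0, 0, 0, 0, 0, 0.015, -1], [0, 0, 0, 0, 0, 0, -1], [0, 0, 0, 0, 0, 0, -1]]])

```text
t: 13.92
eef_pos: [0.5233, 0.228, 0.2004]
ee_rot: [3.142, 0.0, -2.88]
force: [-2.0, -0.6, 2.9]
width: 0.0258
```

The upward force of 2.9 N means the lid is touching the mat. I'll open gradually and then rise straight up.

>>> carry_out(targets=[[[0, 0, 0, 0, 0, 0, -0.35], [0, 0, 0, 0, 0, 0, -0.2], [0, 0, 0, 0, 0, 0, 0], [0, 0, 0, 0, 0, 0, 0.2], [0, 0, 0, 0, 0, 0, 0.4], [0, 0, 0, 0, 0, 0, 0.4], [0, 0, 0, 0, 0, 0, 0.4]]], squeeze=5)

```text
t: 14.8
eef_pos: [0.5233, 0.228, 0.2002]
ee_rot: [3.142, 0.0, -2.88]
force: [0.1, -0.8, -0.1]
width: 0.0611
```

>>> carry_out(targets=[[[0, 0, 0, 0, 0, -0.1, 0.4], [0, 0, 0, 0, 0, -0.3, 0.4], [0, 0, 0, 0, 0, -0.6, 0.4], [0, 0, 0, 0, 0, -0.9, 0.4], [0, 0, 0, 0, 0, -1, 0.4], [0, 0, 0, 0, 0, -1, 0.4], [0, 0, 0, 0, 0, -0.9, 0.4], [0, 0, 0, 0, 0, -0.6, 0.4], [0, 0, 0, 0, 0, -0.3, 0.4], [0, 0, 0, 0, 0, 0, 0.4], [0, 0, 0, 0, 0, 0, 0.4]]])

```text
t: 16.18
eef_pos: [0.5231, 0.2278, 0.3418]
ee_rot: [-3.141, -0.001, -2.88]
force: [-0.4, 0.0, 0.6]
width: 0.0616
```

```bash
python3 - <<'E'
from go import *
for cam in ['wrist','scene']:
    p,d,M=snap(cam,cam+'7.png')
    V=cloud(p,d,M,violet(p)); 
    L=V[np.hypot(V[:,0]-.523,V[:,1]-.228)<.08]
    for lo,hi in [(.008,.025),(.04,.065)]:
        Q=L[(L[:,2]>lo)&(L[:,2]<hi)]
        if len(Q): print(cam,lo,len(Q),np.median(Q,0),cv2.minEnclosingCircle(Q[:,:2].astype(np.float32)))
    J=V[np.hypot(V[:,0]-.504,V[:,1]+.03)<.07]; J=J[J[:,2]>.058]
    if len(J): print('jar rim',len(J),J[:,2].max(),cv2.minEnclosingCircle(J[:,:2].astype(np.float32)))
delta([.523,.228,.04])
E
```

```text
wrist 0.008 7395 [0.5188 0.2254 0.0153] ((0.5247129201889038, 0.22752977907657623), 0.04679631441831589)
wrist 0.04 854 [0.5233 0.2271 0.0511] ((0.5245619416236877, 0.2274634838104248), 0.01296435110270977)
jar rim 1367 0.06649644991501752 ((0.5045322179794312, -0.008055610582232475), 0.03790482133626938)
scene 0.008 2101 [0.533  0.2376 0.0158] ((0.5249807238578796, 0.22835895419120789), 0.048355553299188614)
scene 0.04 273 [0.5276 0.2314 0.051 ] ((0.5252055525779724, 0.2288144826889038), 0.014002237468957901)
jar rim 244 0.06800778627977055 ((0.5050774216651917, -0.028137249872088432), 0.044559527188539505)
t 16.275 tcp [0.5232 0.2279 0.3418] [-3.141  -0.0014 -2.8799] grasp [0.523  0.2277 0.1825] w 0.06124453273556221 F [-0.2235  0.201   0.1614]
units to target [-0.0118  0.0137  5.6993]
```

View pics/scene7.png

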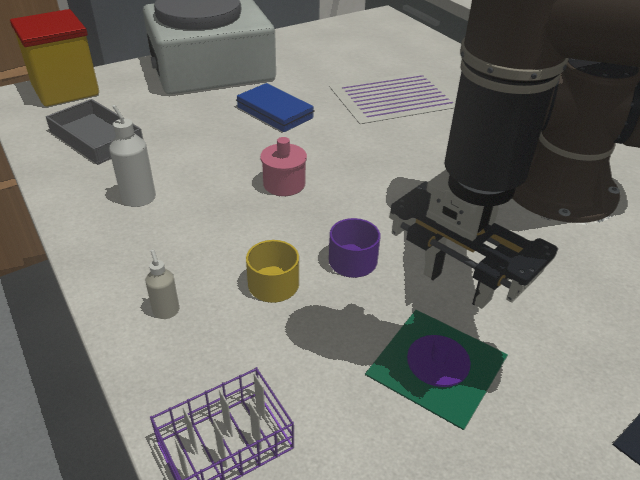

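View pics/wrist7.png

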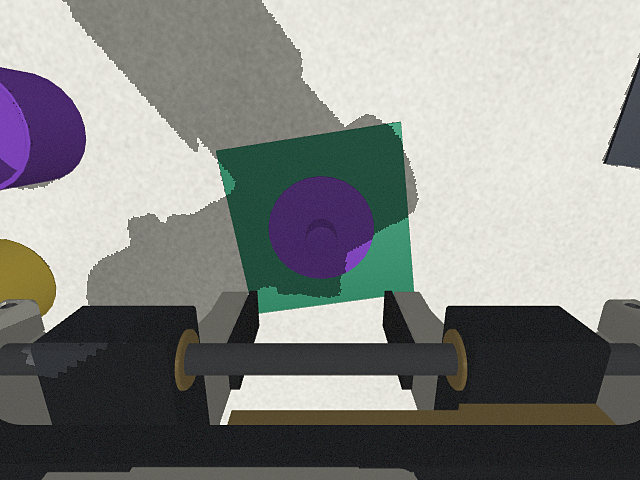

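In both views the lid lies knob up in the middle of the green mat (scene 361, 438; wrist 228, 321). The violet jar stands open at its old spot, the pink jar is still covered, and the gripper is clear. I'm handing the job in.

```bash
python3 -c "
from station import arm
print(arm.job_done())"
```

```text
the job is handed in; nothing more can be done
None
```

I lifted the violet lid by its knob, carried it level to the green mat and lowered it in sub-millimetre steps. I opened the fingers only once the wrist read about 3 N of contact, then backed off straight up. The job was handed in at about 16 s of the 40 s allowed.

**Lid:** it lies flat and knob up at about (0.525, 0.228), with the mat's centre at about (0.523, 0.228). That leaves roughly 30 mm of mat all round. The plate top reads 15–16 mm above the table, against 16 mm expected.

**Jars:** the scene camera puts the violet jar's rim at (0.505, -0.028), the same spot as the lid before the lift. The pink jar is still covered and untouched.

**Disagreements:**
- The last wrist view cut the violet jar off at the picture's edge, so its rim fit there (y about -0.008) was wrong and I disregarded it.
- The top camera's first guess for violet_jar fell on the yellow look-alike. I used colour and depth instead.

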